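# Unthread the orange spacer from its parking spindle

### The arm

A 6-joint arm with a two-finger parallel gripper is mounted at the origin on the work surface. World frame = base frame: x ahead of the robot, y to its left, z up, the work surface at z = 0. Lengths are in m, angles in rad, forces in N, time in s.
With the tool pointing down it reaches from about 0.3 to 0.875 m from the base axis. Payload 6.4 kg.
Tool frame: the origin (TCP) lies at the very end of the fingers, on their centre line; the grasp point (between the pads) lies 19 mm behind it; z points along the fingers, y is the line along which they close (so a half turn about z gives the same grasp; the last joint's range is limited). The gripper opens to 85 mm and grips with 20 to 120 N. Pads are 22 mm wide; open, the fingers measure 114 mm over their backs; the gripper's body (76 mm by 85 mm) begins 54 mm behind the grasp point. The pads swing forward as they close: fully open they stand 13 mm farther back than shut.
Start: joints at [-1.343, 0.181, 1.607, -0, 1.354, -0.206], TCP at [0.242, -0.522, 0.231] pointing down, gripper open.
Joint ranges: [-2.99, 2.99], [-0.89, 2.07], [0.3, 2.58], [-1.14, 4.28], [0, 2.63], [-3.12, 3.12]. Speed limits (rad/s): [2.57, 2.57, 3.01, 3.14, 3.14, 3.14].

### API

Orientations are given as a unit quaternion [w, x, y, z].
In Python, from bench import telemetry, camera, ctrl, spotter gives the robot as it stands.
- The arm moves only by the tool send_rows, never from a script. Its argument "series" is a list of rows, each a list of 3 entries, a list of its own where there are three numbers: the turn, a rotation vector about the world's x, y, z in degrees, then the shift along the world's x, y, z in mm, then the closure, from -1 (fully open) to 1 (shut), so that 0 is half open. In form: [[[rx, ry, rz], [dx, dy, dz], gripper], ...]. A call has 1 to 10 rows; each row is the pose to reach, as a shift and turn from the pose commanded when the call began; what a row does not reach only later rows make up. A row lasts 1/8 s, in which the tool goes at most 62.5 mm and 10.7 degrees, less where a joint would pass 70% of its speed; a pose out of reach is approached as far as the arm can. A call with a gripper value outside its range is refused whole. The fingers move at their own pace and stop on an object; the grip force is fixed at half the most. Time passes only in rows, so rows that repeat a pose let the fingers close. It gives the time, the measured TCP pose, the force, the opening and the grip force at its end, in the units of the state.
- telemetry.get_obs(): the state, without advancing time (a new reading comes with each control period).
- camera(name): name is "scene" or "top" or "wrist"; returns a dict with "pixels" (480x640x3 uint8, red, green, blue), "camera_matrix" (3x3 intrinsics, pixels), "xyz" and "orientation" of the camera in the world. Camera axes: x right, y up, looking along -z (the intrinsics and any distortion apply to the point x, -y, -z); pixel columns grow to the right and rows downward; lengths in m; the calibration is good to about 2 mm. A picture is of the moment at which its call begins. There is no depth.
- ctrl.hand_in(): hands the job in; it is judged then, once.
Trained networks look in the newest picture that a camera, given by its name, has taken for a name from the list of things; names that differ only in an ending like _2 or _b are one class to them, and where a whole thing is asked for, a point or a joint stands for the part that bears it (a point fixed in the world has none). Each returns a list of dicts, best first, with "conf" (0 to 1); they miss things now and then, are a little off and sometimes report something else, mostly with a low value. They report only what shows in the picture. A call takes as long as a camera call. They do not tell look-alikes from the thing itself.
- spotter.boxes_of(thing, camera): "xyz" ([x, y, z] in m, in world coordinates, good to about 4 mm: the middle of the surface that is visible of it).
- spotter.landmark_of(thing, camera): "xyz" ([x, y, z] in m, in world coordinates, good to about 4 mm: a listed point, or the origin of a listed thing).
The state is a dict: "time_s": time; "q": joint angles; "dq": joint speeds; "joint_efforts": joint torques, N m; "eef_pos": TCP position; "eef_rot": TCP orientation; "wrist_force": force on the tool from outside, world axes, zero at the start; "torque": the same for the moment, N m; "opening": opening from 0.0 (shut) to 1.0 (fully open); "grasp_force": force on a finger pad.
Only numpy, scipy, OpenCV 4.12 (cv2) and the standard library are available. Lean on these libraries where they do the work, as an engineer would, in place of code of your own. Each camera call takes 0.05 s, during which the arm holds its last target. There are 200 camera calls.

### The job

The cell line is being changed over to another format. Slide the orange spacer block off the open end of the spindle it is parked on and set it down (do not drop it) in the shallow black parts tray. Leave the blue spacer parked on its own spindle.

Things in the scene. Friction and masses are not known exactly. Their poses are not given: they have to be found in the camera images.
- orange_spacer_center (a point): Centre of the orange plastic spacer: a block 50 mm wide (y), 50 high (z), 40 long (x) with a round 31 mm hole along x, about 0.11 kg. It hangs on a level rod 12 mm thick with its flat sides upright and x along the rod, its centre 9.5 mm below the rod's axis: raise it about 9 mm to be clear of the rod all round. It can sit 60 to 90 mm from the rod's open end and 70 to 100 mm from the post.
- spindle_a_tip (a point): Centre of the open end of the rod that carries the orange spacer: steel, level, 12 mm thick, 160 mm long, axis 120 mm above the table. x runs from the open end to the fixed end, so the spacer comes off towards -x, where nothing stands; z is up. The fixed end is in a grey post 50 mm wide, 138 mm tall, bolted down. The blue spacer's rod and post are identical; which is on the left varies.
- tray: The shallow black parts tray with a grey rim, fixed to the table: 150 mm (x) by 140 mm (y) outside, walls 5 mm thick, rim 12 mm above the table, inner floor 4 mm above the table. Origin at the centre of its underside, z up.
- blue_spacer_center (a point): Centre of the blue spacer, of the same shape and size as the orange one, hanging on the second spindle. A bystander: it is to stay there.
Mind the look-alikes: they are no part of the job. Leave any green or pink look-alike of the part that bears orange_spacer_center alone.

How it is judged:
On the way:
1. the orange spacer is slid past the open end of its spindle (x of orange_spacer_center in the frame of spindle_a_tip below -0.012 m), for 0.05 s.
At the end, for the whole second after the job is handed in: The orange spacer lies at rest in the black tray, flat on its floor (centre under 34 mm above the table, within 60 mm of the tray's centre along its x and 55 mm along its y), on any of its flat faces; the blue spacer is within 40 mm of where it hung (x of orange_spacer_center in the frame of tray between -0.06 and 0.06 m and y of orange_spacer_center in the frame of tray between -0.055 and 0.055 m and height (world z) of orange_spacer_center below 0.034 m and linear speed of orange_spacer below 0.03 m/s and distance of blue_spacer_center from where it was at the start of the episode below 0.04 m); the robot touches nothing.
It fails at once if the orange spacer is dropped or thrown into the tray or onto the table (it comes down faster than 0.7 m/s) (linear speed of orange_spacer above 0.7 m/s and height (world z) of orange_spacer_center below 0.05 m).
It fails at once if the blue spacer is moved more than 40 mm (distance of blue_spacer_center from where it was at the start of the episode above 0.04 m).
It also fails if it takes over 48 s, if anything falls off the work surface, if the arm or the gripper's body presses on something with over 40 N, if the wrist force passes 120 N, or if a joint passes its speed limit or range.

## Working session

There is one attempt and no reset: what is moved stays moved. The work goes in short steps, Python scripts to look and compute and a tool call to move; the robot and the scene stay as the last step left them, time stands still between calls to the robot, and variables do not carry over. Pictures are saved under pics/ and viewed, at most 10 in all, crops included, and the job is handed in when it is done.

Besides the shell and the picture viewer there is one more tool, called after "Emit:" as name(argument=value, ...), one argument or row to a line, values as JSON. send_rows: Moves the arm, as the interface text tells. Its arguments: {"type":"object","properties":{"series":{"type":"array","items":{"type":"array"}}},"required":["series"]}

```bash
mkdir -p pics
python3 - <<'E'
from bench import telemetry,camera,ctrl,spotter
import cv2
o=telemetry.get_obs();print(o['time_s'],o['eef_pos'],o['eef_rot'],o['opening'])
for c in('scene','top'):
    r=camera(c);cv2.imwrite(f'pics/{c}0.png',r['pixels'][:,:,::-1]);print(c,r['xyz'],r['orientation'],r['camera_matrix'])
    for t in('orange_spacer_center','spindle_a_tip','tray','blue_spacer_center'):
        print(t,[(d['xyz'],d['conf']) for d in spotter.landmark_of(t,c)])
E
```

```text
0.0 [ 0.24157759 -0.52116749  0.23038135] [-9.04758489e-04  9.76566765e-01  2.15212768e-01 -1.39850783e-05] 0.9997737184328208
scene [ 0.86715705 -0.64726814  0.9707203 ] [0.91689013 0.31884448 0.07368802 0.22851863] [[494.73147785   0.         315.57173449]
 [  0.         494.73147785 233.5335083 ]
 [  0.           0.           1.        ]]
orange_spacer_center [([0.6202, -0.2431, 0.1146], 0.93), ([0.4795, -0.3482, 0.0233], 0.86), ([0.585, -0.3226, 0.0241], 0.72), ([0.6616, -0.3929, 0.0256], 0.68)]
spindle_a_tip [([0.5475, -0.2194, 0.1224], 0.91)]
tray [([0.5613, 0.0203, 0.0021], 0.88)]
blue_spacer_center [([0.5964, 0.2509, 0.1116], 0.86)]
top [ 0.44889416 -0.03509868  1.3653221 ] [ 0.70743056  0.02619862 -0.02895744 -0.70570327] [[556.87059277   0.         321.37856793]
 [  0.         556.87059277 241.2454343 ]
 [  0.           0.           1.        ]]
orange_spacer_center [([0.6598, -0.3916, 0.0266], 0.96), ([0.6144, -0.2418, 0.1091], 0.85), ([0.588, -0.3267, 0.0248], 0.62), ([0.479, -0.3454, 0.0193], 0.57)]
spindle_a_tip [([0.5473, -0.2174, 0.1172], 0.56)]
tray [([0.5625, 0.0149, -0.0003], 0.96)]
blue_spacer_center [([0.5994, 0.2487, 0.1113], 0.66)]
```

View pics/scene0.png

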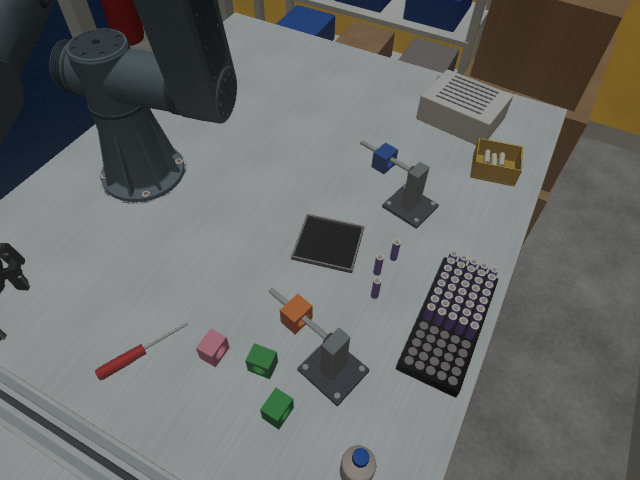

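View pics/top0.png

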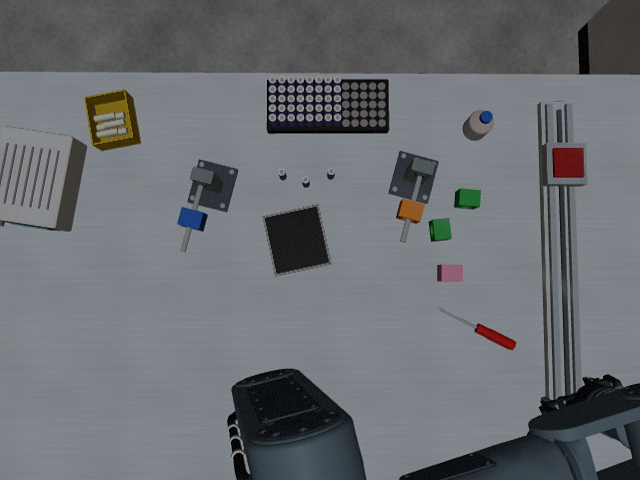

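The picture shows the orange spacer on its spindle at scene (296,313) and top (410,211). The look-alikes are green at scene (262,361) and (277,408) and pink at (212,347), all lying on the table. Blue hangs on the other spindle at (385,158). Only the block at (296,313) is orange and hangs on a rod, so that's the target. Next I'll confirm it in a crop and measure the rod's yaw and the tray's yaw.

```bash
cat > h.py <<'E'
import numpy as np,cv2
from scipy.spatial.transform import Rotation as R
def ray(r,uv,z):
    K=r['camera_matrix'];q=np.array(r['orientation']);M=R.from_quat(q[[1,2,3,0]]).as_matrix()
    p=np.linalg.inv(K)@[uv[0],uv[1],1];d=M@[p[0],-p[1],-p[2]];c=np.array(r['xyz'])
    return c+d*(z-c[2])/d[2]
def blob(im,lo,hi,box):
    h=cv2.cvtColor(im,cv2.COLOR_RGB2HSV);m=cv2.inRange(h,np.array(lo),np.array(hi));k=np.zeros_like(m)
    x0,y0,x1,y1=box;k[y0:y1,x0:x1]=m[y0:y1,x0:x1]
    cs=cv2.findContours(k,cv2.RETR_EXTERNAL,cv2.CHAIN_APPROX_NONE)[0];return max(cs,key=cv2.contourArea)
E
python3 - <<'E'
from h import *
from bench import camera
r=camera('top');im=r['pixels']
def show(n,lo,hi,box,z):
    c=blob(im,lo,hi,box);rc=cv2.minAreaRect(c);P=np.array([ray(r,p,z) for p in cv2.boxPoints(rc)])[:,:2]
    print(n,'ctr',P.mean(0).round(4));
    for a,b in((0,1),(1,2)):
        d=P[b]-P[a];print('  len',np.hypot(*d).round(4),'ang',np.degrees(np.arctan2(d[1],d[0])).round(1))
show('orange top',(5,150,80),(18,255,255),(380,180,440,240),.1355)
show('tray',(0,0,0),(180,255,60),(250,195,345,285),.004)
for p in((404,241),(424,165)):print(ray(r,p,.12).round(4))
a=cv2.resize(im[140:260,370:490],(400,400),interpolation=cv2.INTER_CUBIC)
s=camera('scene')['pixels'][260:420,190:390]
b=cv2.resize(s,(400,320),interpolation=cv2.INTER_CUBIC);b=cv2.copyMakeBorder(b,0,80,0,0,0)
cv2.imwrite('pics/crop1.png',np.hstack([a,b])[:,:,::-1])
E
```

```text
orange top ctr [ 0.6137 -0.2382]
  len 0.0442 ang -14.4
  len 0.0496 ang -104.0
tray ctr [0.5581 0.0204]
  len 0.1323 ang -77.6
  len 0.1433 ang -167.8
[ 0.5473 -0.2253  0.12  ]
[ 0.7204 -0.2723  0.12  ]
```

View pics/crop1.png

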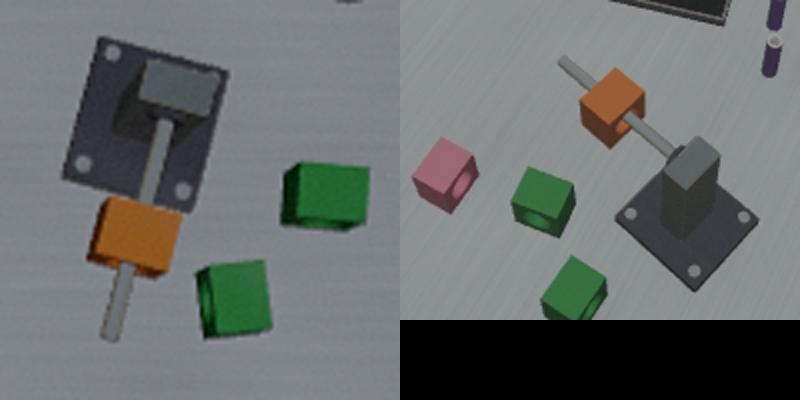

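The crop confirms it: the orange block hangs on a rod, while the green and pink ones lie on the table. The rod's yaw is about -14.5° and the tray's about +12.3°. I'll move above the spacer.

Emit:
send_rows(
  series=[
    [[0,0,-10],[60,45,0],-1],
    [[0,0,-20],[110,85,0],-1],
    [[0,0,-30],[160,125,-5],-1],
    [[0,0,-39.5],[210,165,-10],-1],
    [[0,0,-39.5],[260,205,-15],-1],
    [[0,0,-39.5],[310,240,-20],-1],
    [[0,0,-39.5],[350,265,-25],-1],
    [[0,0,-39.5],[374,281,-25],-1],
    [[0,0,-39.5],[374,281,-25],-1],
    [[0,0,-39.5],[374,281,-25],-1],
  ],
)

```text
time_s: 1.85
eef_pos: [0.6153, -0.2409, 0.206]
eef_rot: [0.0, 0.992, -0.127, -0.0]
wrist_force: [-0.5, 0.5, 0.6]
opening: 1.002
grasp_force: 0.0
```

Run:
```python
from h import *
from bench import camera,telemetry,spotter
o=telemetry.get_obs();q=o['eef_rot'];M=R.from_quat(q[[1,2,3,0]]).as_matrix()
print(o['time_s'],o['eef_pos'],'y ang',np.degrees(np.arctan2(M[1,1],M[0,1])),M[:,2],o['wrist_force'])
r=camera('wrist');cv2.imwrite('pics/w1.png',r['pixels'][:,:,::-1])
print(r['xyz'])
for t in('orange_spacer_center','spindle_a_tip'):
  for c in('wrist','scene'):
    if c=='scene':camera(c)
    print(t,c,[(d['xyz'],d['conf']) for d in spotter.landmark_of(t,c)])
c=blob(r['pixels'],(5,150,60),(18,255,255),(0,0,640,480));rc=cv2.minAreaRect(c);print(rc)
P=np.array([ray(r,p,.1355) for p in cv2.boxPoints(rc)])[:,:2];print(P,P.mean(0))
for a,b in((0,1),(1,2)):
    d=P[b]-P[a];print('  len',np.hypot(*d).round(4),'ang',np.degrees(np.arctan2(d[1],d[0])).round(1))
```

```text
1.85 [ 0.61526059 -0.24088007  0.20599075] y ang -104.6273913989644 [-8.62575596e-04 -2.33265704e-05 -9.99999628e-01] [-0.46612272  0.53761305  0.62623803]
[ 0.68444227 -0.26045356  0.34801305]
orange_spacer_center wrist [([0.6588, -0.3941, 0.0227], 0.75), ([0.6155, -0.2436, 0.1135], 0.72), ([0.4812, -0.3434, 0.0264], 0.68), ([0.5827, -0.3297, 0.0227], 0.61)]
orange_spacer_center scene [([0.6168, -0.2421, 0.112], 0.96), ([0.6579, -0.3935, 0.0251], 0.93), ([0.5836, -0.3228, 0.0189], 0.68), ([0.4773, -0.348, 0.0253], 0.6)]
spindle_a_tip wrist [([0.5468, -0.2216, 0.1218], 0.81), ([0.6162, -0.2415, 0.1096], 0.58)]
spindle_a_tip scene [([0.5494, -0.2208, 0.1203], 0.71)]
((317.175537109375, 241.26837158203125), (93.1917495727539, 87.73928833007812), 0.8951737284660339)
[[ 0.60498062 -0.21157401]
 [ 0.65153013 -0.22614551]
 [ 0.63869369 -0.27242095]
 [ 0.59125038 -0.26083248]] [ 0.6216137  -0.24274324]
  len 0.0488 ang -17.4
  len 0.048 ang -105.5
```

View pics/w1.png

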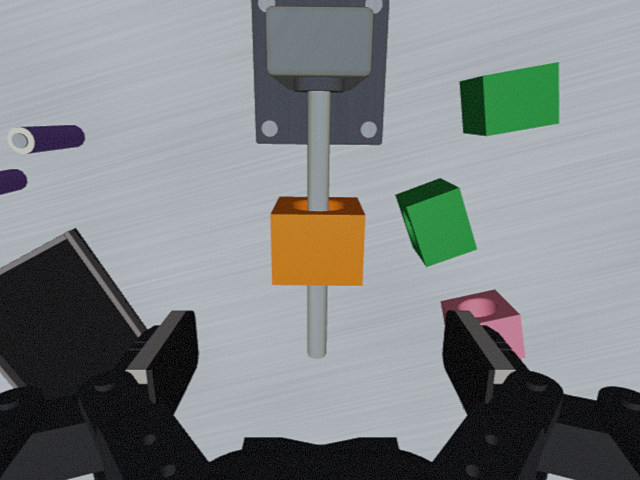

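The spacer is centred between the fingers (columns 271–365 of the wrist picture, gap 196–444) and the rod runs vertical, so the yaw is right. I'll descend and close.

Emit:
send_rows(
  series=[
    [[0,0,0],[1,-1,-40],-1],
    [[0,0,0],[1,-1,-75],-1],
    [[0,0,0],[1,-1,-100],-1],
    [[0,0,0],[1,-1,-115],-1],
    [[0,0,0],[1,-1,-115],-1],
    [[0,0,0],[1,-1,-115],1],
    [[0,0,0],[1,-1,-115],1],
    [[0,0,0],[1,-1,-115],1],
    [[0,0,0],[1,-1,-115],1],
    [[0,0,0],[1,-1,-115],1],
  ],
)

```text
time_s: 3.45
eef_pos: [0.6177, -0.2421, 0.093]
eef_rot: [0.0, 0.992, -0.127, 0.001]
wrist_force: [0.1, 1.8, 5.6]
opening: 0.578
grasp_force: 61.6
```

Emit:
send_rows(
  series=[
    [[0,0,0],[0,0,4],1],
    [[0,0,0],[0,0,9],1],
    [[0,0,0],[0,0,9],1],
    [[0,0,0],[0,0,9],1],
  ],
)

```text
time_s: 3.95
eef_pos: [0.6165, -0.2417, 0.1001]
eef_rot: [-0.0, 0.992, -0.127, -0.0]
wrist_force: [0.5, -0.1, -1.2]
opening: 0.579
grasp_force: 61.6
```

Run:
```python
from bench import camera,telemetry
import cv2,numpy as np
o=telemetry.get_obs();print(o['eef_pos'],o['wrist_force'],o['torque'])
w=camera('wrist')['pixels'];s=camera('scene')['pixels'][230:400,220:390]
cv2.imwrite('pics/g1.png',np.hstack([cv2.resize(w,(400,300)),cv2.resize(s,(300,300),interpolation=cv2.INTER_CUBIC)])[:,:,::-1])
```

```text
[ 0.61652914 -0.2416955   0.10005653] [ 0.52791551 -0.08949572 -1.24998143] [0.00587481 0.01401312 0.02614406]
```

View pics/g1.png

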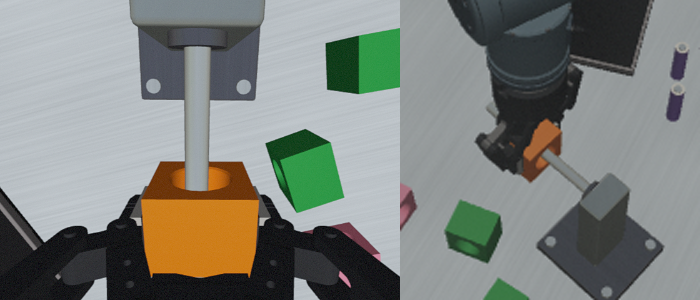

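Wrist force is now only the block's weight (1.2 N), and the picture shows the rod free inside the hole. I'll slide it off along the rod towards the open end.

Emit:
send_rows(
  series=[
    [[0,0,0],[-10,2.5,0],1],
    [[0,0,0],[-24,6,0],1],
    [[0,0,0],[-39,10,0],1],
    [[0,0,0],[-53,14,0],1],
    [[0,0,0],[-68,17.5,0],1],
    [[0,0,0],[-82,21.5,0],1],
    [[0,0,0],[-97,25,0],1],
    [[0,0,0],[-112,29,0],1],
    [[0,0,0],[-126,33,0],1],
    [[0,0,0],[-130,34,0],1],
  ],
)

```text
time_s: 5.3
eef_pos: [0.4857, -0.2073, 0.1002]
eef_rot: [-0.0, 0.992, -0.128, -0.0]
wrist_force: [0.3, 0.1, -1.4]
opening: 0.58
grasp_force: 61.7
```

Run:
```python
from bench import camera,telemetry
import cv2,numpy as np
o=telemetry.get_obs();print(o['eef_pos'],o['wrist_force'],o['torque'])
w=camera('wrist')['pixels'];s=camera('scene')['pixels'][200:400,200:400]
cv2.imwrite('pics/g2.png',np.hstack([cv2.resize(w,(400,300)),cv2.resize(s,(300,300),interpolation=cv2.INTER_CUBIC)])[:,:,::-1])
```

```text
[ 0.48566701 -0.2073022   0.10021382] [ 0.26278164  0.07160343 -1.35457789] [ 0.00499237  0.06176126 -0.01814008]
```

View pics/g2.png

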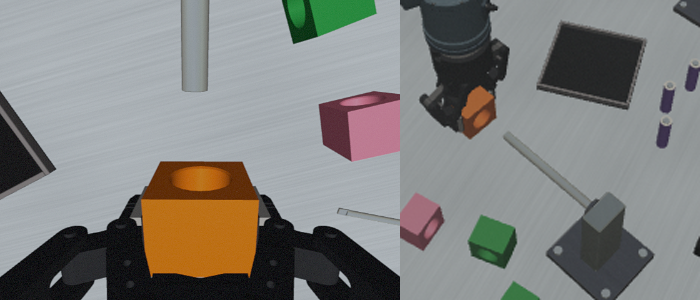

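The spacer is off the rod, with a clear gap to the tip. I'll carry it over the tray and turn +27° to line up with it.

Emit:
send_rows(
  series=[
    [[0,0,0],[5,40,5],1],
    [[0,0,8],[20,85,5],1],
    [[0,0,16],[38,125,5],1],
    [[0,0,24],[52,165,5],1],
    [[0,0,27],[64,200,5],1],
    [[0,0,27],[73,220,5],1],
    [[0,0,27],[75,226,5],1],
    [[0,0,27],[75,226,0],1],
    [[0,0,27],[75,226,-20],1],
    [[0,0,27],[75,226,-30],1],
  ],
)

```text
time_s: 6.65
eef_pos: [0.5607, 0.0173, 0.069]
eef_rot: [-0.0, 0.994, 0.107, -0.001]
wrist_force: [-1.5, -0.3, -0.6]
opening: 0.579
grasp_force: 61.9
```

Run:
```python
from bench import camera,telemetry,spotter
import cv2,numpy as np
o=telemetry.get_obs();print(o['eef_pos'],o['wrist_force'])
w=camera('wrist')['pixels'];s=camera('scene')['pixels'][140:340,240:440]
print([(d['xyz'],d['conf']) for c in('wrist','scene') for d in spotter.landmark_of('tray',c)])
cv2.imwrite('pics/g3.png',np.hstack([cv2.resize(w,(400,300)),cv2.resize(s,(300,300),interpolation=cv2.INTER_CUBIC)])[:,:,::-1])
```

```text
[0.56070848 0.01734591 0.06895975] [-1.45038979 -0.32607754 -0.5934976 ]
[([0.5625, 0.0168, -0.0015], 0.59), ([0.5607, 0.0208, 0.0023], 0.69)]
```

View pics/g3.png

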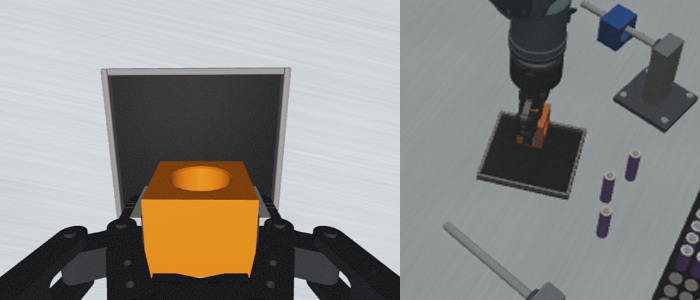

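The spacer is held over the middle of the tray and square with its rim. I'll lower it, slowly at the end.

Emit:
send_rows(
  series=[
    [[0,0,0],[1,1,-15],1],
    [[0,0,0],[1,1,-30],1],
    [[0,0,0],[1,1,-42],1],
    [[0,0,0],[1,1,-49],1],
    [[0,0,0],[1,1,-53],1],
    [[0,0,0],[1,1,-54],1],
    [[0,0,0],[1,1,-54],1],
  ],
)

```text
time_s: 7.72
eef_pos: [0.563, 0.0192, 0.0166]
eef_rot: [0.0, 0.994, 0.108, 0.0]
wrist_force: [-0.2, -0.1, -0.5]
opening: 0.577
grasp_force: 61.9
```

Emit:
send_rows(
  series=[
    [[0,0,0],[0,0,-1.5],1],
    [[0,0,0],[0,0,-2.5],1],
    [[0,0,0],[0,0,-3],1],
    [[0,0,0],[0,0,-3],1],
  ],
)

```text
time_s: 8.22
eef_pos: [0.5627, 0.0193, 0.0133]
eef_rot: [-0.0, 0.994, 0.108, -0.0]
wrist_force: [-0.4, -0.7, -1.1]
opening: 0.577
grasp_force: 61.9
```

Emit:
send_rows(
  series=[
    [[0,0,0],[0,0,-1],1],
    [[0,0,0],[0,0,-2],1],
    [[0,0,0],[0,0,-2],1],
  ],
)

```text
time_s: 8.6
eef_pos: [0.5628, 0.0192, 0.0119]
eef_rot: [0.0, 0.994, 0.108, -0.0]
wrist_force: [-1.7, 1.5, 4.8]
opening: 0.582
grasp_force: 62.1
```

The block touches the floor (+4.8 N). I'll open gently, then rise straight up.

Emit:
send_rows(
  series=[
    [[0,0,0],[0,0,0],-0.4],
    [[0,0,0],[0,0,0],-0.6],
    [[0,0,0],[0,0,0],-0.6],
    [[0,0,0],[0,0,0],-0.6],
    [[0,0,0],[0,0,15],-0.6],
    [[0,0,0],[0,0,45],-0.6],
    [[0,0,0],[0,0,90],-0.6],
    [[0,0,0],[0,0,140],-0.6],
    [[0,0,0],[0,0,150],-0.6],
    [[0,0,0],[0,0,150],-0.6],
  ],
)

```text
time_s: 9.85
eef_pos: [0.5632, 0.0192, 0.1626]
eef_rot: [0.0, 0.994, 0.108, 0.001]
wrist_force: [-0.4, 0.5, -0.7]
opening: 0.801
grasp_force: 0.0
```

Run:
```python
from bench import camera,telemetry,spotter
import cv2,numpy as np
o=telemetry.get_obs();print(o['eef_pos'],o['wrist_force'],o['opening'])
w=camera('wrist')['pixels'];print([(d['xyz'],d['conf']) for d in spotter.landmark_of('orange_spacer_center','wrist')]);s=camera('scene')['pixels'][120:340,240:460]
print([(d['xyz'],d['conf']) for t in('orange_spacer_center','blue_spacer_center') for d in spotter.landmark_of(t,'scene')])
cv2.imwrite('pics/g4.png',np.hstack([cv2.resize(w,(400,300)),cv2.resize(s,(300,300),interpolation=cv2.INTER_CUBIC)])[:,:,::-1])
```

```text
[0.56321506 0.01919485 0.16257977] [-0.43740484  0.48258577 -0.65285181] 0.8010500279447572
[([0.5593, 0.0169, 0.0304], 0.65)]
[([0.6576, -0.3926, 0.0251], 0.95), ([0.4766, -0.3487, 0.0231], 0.89), ([0.5614, 0.0203, 0.0298], 0.87), ([0.5862, -0.3231, 0.0215], 0.83), ([0.5954, 0.2509, 0.1129], 0.34), ([0.5946, 0.2501, 0.112], 0.55), ([0.5618, 0.0166, -0.0001], 0.45)]
```

View pics/g4.png

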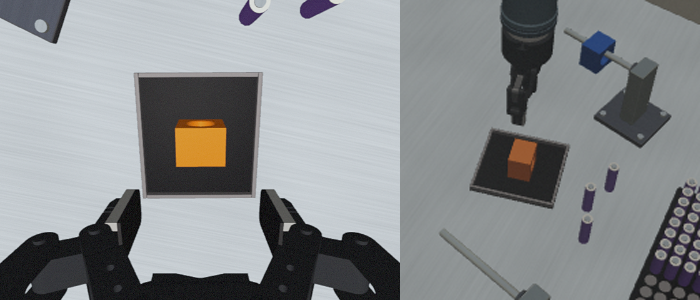

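The orange spacer lies flat in the middle of the tray (wrist picture about (200,143)). The gripper is clear of it, and the blue spacer is still on its spindle.

```bash
python3 -c "
from bench import ctrl
print(ctrl.hand_in())"
```

```text
the job is handed in; nothing more can be done
None
```

The orange spacer was slid off its spindle and set down flat in the middle of the black tray, the blue spacer still hangs on its own spindle, and the job is handed in (no verdict was returned).

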